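# Sort the silversmith's bench into its trays

## Task

Sort the loose pieces on the bench into the trays: both spoons into the blue tray, both stamping punches (black and green) into the red tray, and the wooden-handled needle file into the dark wooden tray. Lay each one flat on its tray's floor, clear of the walls' tops and not on top of another piece, the spoons bowl upwards, and leave the yellow and grey blocks where they stand.

Things in the scene. Friction and masses are not known exactly. Their poses are not given: they have to be found in the camera images.
- spoon_steel: Silver-coloured steel spoon lying bowl up, 110 mm long, about 45 g. Origin on its underside plane, mid-length; x points to the bowl, z up. Round bowl 35 mm across, 9 mm high, centred at x = +37.5 mm. Handle at the origin (x -16 to +20 mm) is 9 mm wide in y, at heights 7 to 12 mm: grip it there, across y. Handle end at x = -55 mm, 14 mm wide, touches the bench.
- spoon_brass: Gold-coloured brass spoon lying bowl up, 110 mm long, about 45 g. Origin on its underside plane, mid-length; x points to the bowl, z up. Round bowl 35 mm across, 9 mm high, centred at x = +37.5 mm. Handle at the origin (x -16 to +20 mm) is 9 mm wide in y, at heights 7 to 12 mm: grip it there, across y. Handle end at x = -55 mm, 14 mm wide, touches the bench.
- punch_black: Black square stamping punch with a steel band and short steel tip, 72 mm long, 12 mm square, lying flat, about 70 g. Origin at the centre of its section, 6 mm above the bench; x runs along it to the tip; body from x = -36 to +24 mm, 8 mm square tip to +36 mm. Grip at the origin, across y.
- punch_green: Green square stamping punch with a steel band and short steel tip, 72 mm long, 12 mm square, lying flat, about 70 g. Origin at the centre of its section, 6 mm above the bench; x runs along it to the tip; body from x = -36 to +24 mm, 8 mm square tip to +36 mm. Grip at the origin, across y.
- file: Needle file, light wooden handle (60 mm long, 16 mm square), brass ferrule, dark steel blade 7 mm wide; 107 mm long in all. Origin in the handle on the centre line, 8 mm above the bench when lying; x runs along it to the blade; handle from x = -45 to +15 mm, blade tip at x = +62 mm. Grip at the origin, across y. About 60 g.
- tray_blue: Blue plastic open tray fixed to the bench, 150 (x) by 130 (y) by 22 mm high, walls and floor 4 mm thick (inside 142 by 122 mm); origin at the centre of its underside, x along its long side, z up. For the spoons.
- tray_red: Red plastic open tray fixed to the bench, 150 (x) by 130 (y) by 22 mm high, walls and floor 4 mm thick (inside 142 by 122 mm); origin at the centre of its underside, x along its long side, z up. For the punches.
- tray_wood: Dark brown wooden open tray fixed to the bench, 150 (x) by 130 (y) by 22 mm high, walls and floor 4 mm thick (inside 142 by 122 mm); origin at the centre of its underside, x along its long side, z up. For the file.
- block_yellow: Yellow loose 34 mm cube, about 0.3 kg, standing on the bench among the tools; origin at the centre of its underside. Not to be moved.
- block_grey: Grey loose 34 mm cube, about 0.3 kg, standing on the bench among the tools; origin at the centre of its underside. Not to be moved.
Things that resemble listed ones, but are neither listed nor needed, are in the scene too. Several things have the shape of the punch_black; the one meant has the colours described above. Of the things that look like the punch_green, the smaller one is meant.

How it is judged (in metres and radians):
At the end, for the whole second after the job is handed in: Spoons in the blue tray, punches in the red, file in the wooden one: each origin within 69 mm (x) and 59 mm (y) of its tray's centre, at most 5 mm higher than when flat on the tray floor, level within 0.15 rad (spoons bowl up within 0.2 rad), at rest (x of spoon_steel in the frame of tray_blue between -0.069 and 0.069 m and y of spoon_steel in the frame of tray_blue between -0.059 and 0.059 m and z of spoon_steel in the frame of tray_blue between 0 and 0.01 m and angle between each of spoon_steel, spoon_brass's own z axis and vertical below 0.2 rad and linear speed of each of spoon_steel, spoon_brass, punch_black, punch_green, file below 0.02 m/s and x of spoon_brass in the frame of tray_blue between -0.069 and 0.069 m and y of spoon_brass in the frame of tray_blue between -0.059 and 0.059 m and z of spoon_brass in the frame of tray_blue between 0 and 0.01 m and x of punch_black in the frame of tray_red between -0.069 and 0.069 m and y of punch_black in the frame of tray_red between -0.059 and 0.059 m and z of punch_black in the frame of tray_red between 0 and 0.015 m and angle between punch_black's own x axis and vertical between 1.42 and 1.72 rad and x of punch_green in the frame of tray_red between -0.069 and 0.069 m and y of punch_green in the frame of tray_red between -0.059 and 0.059 m and z of punch_green in the frame of tray_red between 0 and 0.015 m and angle between punch_green's own x axis and vertical between 1.42 and 1.72 rad and x of file in the frame of tray_wood between -0.069 and 0.069 m and y of file in the frame of tray_wood between -0.059 and 0.059 m and z of file in the frame of tray_wood between 0 and 0.017 m and angle between file's own x axis and vertical between 1.42 and 1.72 rad); the robot touches nothing.
It fails at once if the yellow block is shifted by more than 20 mm (distance of block_yellow from where it was at the start of the episode above 0.02 m).
It fails at once if the grey block is shifted by more than 20 mm (distance of block_grey from where it was at the start of the episode above 0.02 m).
It also fails if it takes over 136 s, if anything falls off the work surface, if the arm or the gripper's body presses on something with over 40 N, if the wrist force passes 120 N, or if a joint passes its speed limit or range.

## Robot

A 7-joint arm with a two-finger parallel gripper is mounted at the origin on the work surface. World frame = base frame: x ahead of the robot, y to its left, z up, the work surface at z = 0. Lengths are in mm, angles in rad, forces in N, time in s.
With the tool pointing down it reaches from about 350 to 900 mm from the base axis. Payload 19.9 kg.
Tool frame: the origin (TCP) lies at the very end of the fingers, on their centre line; the grasp point (between the pads) lies 19 mm behind it (grip_depth is the distance from the TCP to the grasp point, in mm); x points along the fingers, y is the direction in which the jaws open and shut, and the axes are right-handed (so a half turn about x gives the same grasp; the last joint's range is limited). The gripper opens to 94 mm and grips with 3 to 60 N. Pads are 16 mm wide; open, the fingers measure 119 mm over their backs; the gripper's body (75 mm by 177 mm) begins 78 mm behind the grasp point.
Start: joints at [1.165, 0.417, -0.01, 1.614, 0.005, 1.111, -0.053], TCP at [222.385, -584.075, 205.425] pointing down, gripper open.
Joint ranges: [-2.81, 2.81], [-0.39, 2.02], [-1.27, 1.25], [0.06, 2.57], [-1.19, 4.33], [0.19, 2], [-2.82, 2.82]. Speed limits (rad/s): [1.89, 1.89, 2.39, 2.39, 3.01, 3.01, 3.01].

## Interface

Orientations are given as a 3x3 rotation matrix whose columns are the frame's x, y, z axes.
In Python, from station import read_state, snapshot, calibration, sign_off, grip_depth gives the robot as it stands.
- The arm moves only by the tool jog_arm, never from a script. Its arguments are lists of equal length, an entry for each row: "fingers": the finger opening in m, from 0 to 0.094; "dp": the shift along the tool's x, y, z in m, a list of three; "turn": the turn, a rotation vector about the tool's x, y, z in degrees, a list of three. A call has 1 to 20 rows; each row shifts and turns the commanded pose from where the row before left it, along the tool's axes as they then stand; what a row does not reach is not made up. A row lasts 1/10 s, in which the tool goes at most 50 mm and 8.59 degrees, less where a joint would pass 70% of its speed; a pose out of reach is approached as far as the arm can. A call with a gripper value outside its range is refused whole. The fingers move at their own pace and stop on an object; "force" is the grip in N (left out, the last holds). Time passes only in rows, so rows that do not move let the fingers close. It gives the time, the measured TCP pose, the force and the opening at its end, in the units of the state.
- read_state(): the state, without advancing time (a new reading comes with each control period).
- snapshot(name): name is "scene" or "top" or "wrist"; returns the picture (420x560x3 uint8, red, green, blue); there is no depth.
- calibration(name): a dict with "fx", "fy", "cx", "cy" (pixels), "R" (3x3) and "t" (3): a world point X has camera coordinates R X + t; the wrist camera has in their place "tool_from_camera" (4x4, takes a point from camera to tool coordinates, whose origin is the TCP and whose axes are the tool frame's). Camera axes: x right, y down, z forward; pixel columns grow to the right and rows downward; lengths in mm; the calibration is good to about 2 mm. The wrist camera is an equidistant fisheye: a pixel r from the principal point sees the ray r / f radians off the axis. A picture is of the moment at which its call begins: read the wrist's pose just before it. calibration takes no time and is no camera call.
- sign_off(): hands the job in, once; it reports no verdict.
The state is a dict: "clock": time; "q": joint angles; "joint_vel": joint speeds; "effort": joint torques, N m; "eef_pos": TCP position; "orientation": TCP orientation; "force": force on the tool from outside, world axes, zero at the start; "moment": the same for the moment, N m; "grip_width": finger opening in mm.
Only numpy, scipy, OpenCV 4.12 (cv2) and the standard library are available. Lean on these libraries where they do the work, as an engineer would, in place of code of your own. Each camera call takes 0.05 s, during which the arm holds its last target. There are 200 camera calls.

## Working session

There is one attempt and no reset: what is moved stays moved. The work goes in short steps, Python scripts to look and compute and a tool call to move; the robot and the scene stay as the last step left them, time stands still between calls to the robot, and variables do not carry over. Pictures are saved under pics/ and viewed, about 12 in all and at most 16, crops included, and the job is handed in when it is done.

Besides the shell and the picture viewer there is one more tool, called after "Call:" as name(argument=value, ...) on one line, values as JSON. jog_arm: Moves the arm, as the interface text tells. Its arguments: {"type":"object","properties":{"fingers":{"type":"array","items":{"type":"number"}},"dp":{"type":"array","items":{"type":"array","items":{"type":"number"}}},"turn":{"type":"array","items":{"type":"array","items":{"type":"number"}}},"force":{"type":"number"}},"required":["fingers","dp","turn"]}

```bash
mkdir -p pics; python3 - <<'E'
from station import *
import cv2,json
for n in ("scene","top"):
    cv2.imwrite(f"pics/{n}0.png",cv2.resize(snapshot(n)[:,:,::-1],(800,600),interpolation=cv2.INTER_CUBIC))
for n in ("scene","top","wrist"): print(n,calibration(n))
print(read_state(),grip_depth)
E
```

```text
scene {'fx': 427.5522432527698, 'fy': 427.5522432527698, 'cx': 277.0158218018001, 'cy': 206.68954063299367, 'R': array([[ 0.63119517,  0.77556586, -0.00950016],
       [ 0.46051389, -0.38458936, -0.80001124],
       [-0.62411507,  0.50058827, -0.5999098 ]]), 't': array([-322.65326913, -213.54296293, 1518.79760025])}
top {'fx': 476.146101327138, 'fy': 476.146101327138, 'cx': 274.5772790479833, 'cy': 207.75013044602812, 'R': array([[-0.12238197, -0.99246624, -0.00578074],
       [-0.96919969,  0.12076312, -0.21463509],
       [ 0.21371618, -0.02066477, -0.9766772 ]]), 't': array([ 56.46938084, 533.54959765, 936.20530662])}
wrist {'fx': 325.19226210127806, 'fy': 325.19226210127806, 'cx': 275.3625197875081, 'cy': 209.3940831471487, 'tool_from_camera': array([[ 7.89169874e-04, -2.74633342e-01,  9.61548701e-01,
        -1.79034677e+02],
       [ 9.99999671e-01,  3.80075395e-05, -8.09872112e-04,
         1.41673539e+00],
       [ 1.85871785e-04,  9.61549024e-01,  2.74633282e-01,
        -7.93843130e+01],
       [ 0.00000000e+00,  0.00000000e+00,  0.00000000e+00,
         1.00000000e+00]])}
{'clock': 0.1, 'q': array([ 1.16554108,  0.41790869, -0.01030884,  1.61406595,  0.00470782,
        1.1107092 , -0.05303115]), 'joint_vel': array([-0.00019218, -0.00116222,  0.00153929, -0.00184298,  0.00117204,
        0.00033274, -0.00113055]), 'effort': array([ 6.84203023e-04, -8.52584481e+01,  6.39242046e-01, -4.26696253e+01,
       -4.88958217e-02,  1.64600374e-02,  5.42534849e-05]), 'eef_pos': array([ 222.24434586, -583.80941895,  204.91149949]), 'orientation': array([[-4.61481266e-04,  3.55772426e-01, -9.34572505e-01],
       [ 9.62728015e-04, -9.34572014e-01, -3.55772715e-01],
       [-9.99999430e-01, -1.06392158e-03,  8.87753943e-05]]), 'force': array([-0.07597207,  0.01594881, -0.58092882]), 'moment': array([-0.02814644, -0.00710521,  0.06620207]), 'grip_width': 94.12154260108689} 18.8
```

View pics/top0.png

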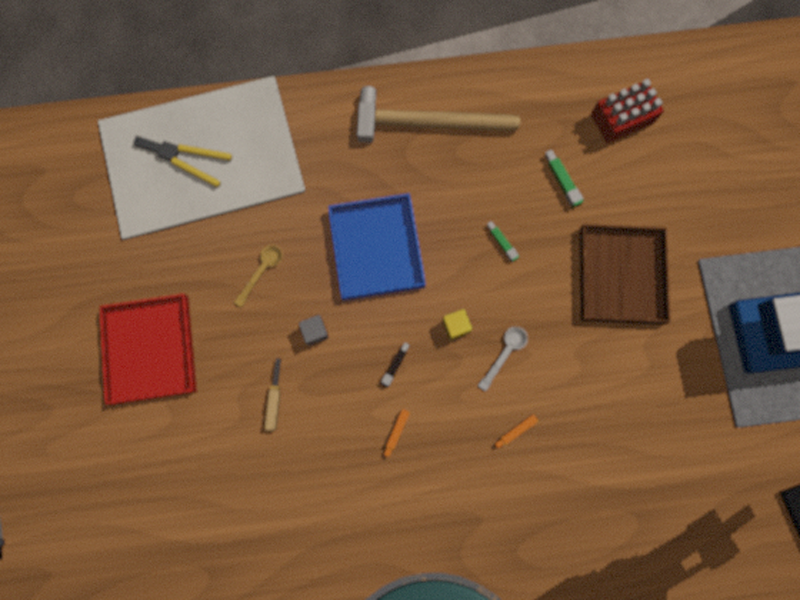

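View pics/scene0.png

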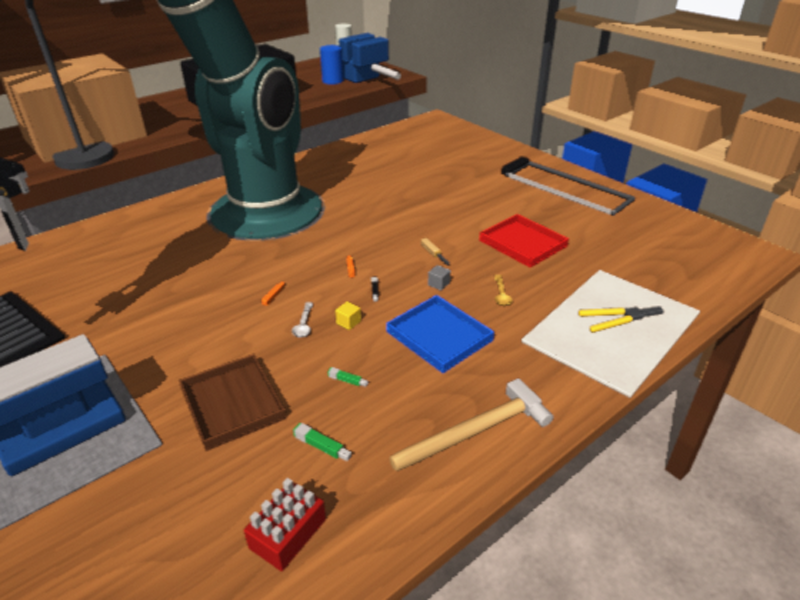

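Top view, 800x600 pixels:
- **Punches:** the black punch is at (395,365). It has a steel tip and band; the orange look-alikes at (396,433) and (517,432) are the wrong colour. The green candidates are (502,242), which is smaller and so the one meant, and (563,178), which is larger.
- **Other pieces:** brass spoon (258,275), steel spoon (503,357), file (272,395).
- **Blocks:** grey (313,330), yellow (457,324).
- **Trays:** red (148,349), blue (376,247), wood (624,275).

Next I'll measure these and crop in to confirm.

```bash
cat > h.py <<'E'
from station import *
import cv2,numpy as np
def ray(name,uv,z):
    c=calibration(name); uv=np.atleast_2d(uv).astype(float)
    d=np.c_[(uv[:,0]-c["cx"])/c["fx"],(uv[:,1]-c["cy"])/c["fy"],np.ones(len(uv))]@c["R"]
    o=-c["R"].T@c["t"]; return (o+d*((z-o[2])/d[:,2])[:,None])[:,:2]
E
python3 - <<'E'
from h import *
im=snapshot("top"); s=0.7
# piece: centre (800 scale), half window, plane z, mask rule on distance from local background
P=dict(brass=(258,275,45,6),steel=(503,357,48,6),black=(395,365,32,6),green=(502,242,32,6),file=(272,395,48,8),
 big=(563,178,40,6),or1=(396,433,35,6),yellow=(457,324,24,17),grey=(313,330,24,17),blue=(376,247,70,22),red=(148,349,70,22),wood=(624,275,70,22))
lab=cv2.cvtColor(im,cv2.COLOR_RGB2LAB).astype(float)
tiles=[]
for k,(u,v,h,z) in P.items():
    u0,v0,u1,v1=[int(a*s) for a in (u-h,v-h,u+h,v+h)]
    w=lab[v0:v1,u0:u1]; bg=np.median(np.r_[w[0],w[-1],w[:,0],w[:,-1]],0)
    m=(np.linalg.norm((w-bg)*[.6,1,1],axis=2)>20).astype(np.uint8)
    n,l,st,_=cv2.connectedComponentsWithStats(m); i=1+np.argmax(st[1:,4])
    if k=="black" : l=m; i=1
    v_,u_=np.nonzero(l==i); p=ray("top",np.c_[u_+u0,v_+v0],z)
    r=cv2.minAreaRect(p.astype(np.float32)); c=np.array(r[0])
    b=cv2.boxPoints(r); e=sorted([(np.linalg.norm(b[i]-b[i+1]),b[i+1]-b[i]) for i in (0,1)],key=lambda t:t[0])
    a=np.degrees(np.arctan2(e[1][1][1],e[1][1][0]))
    skew=np.sign((((p-c)@(e[1][1]/e[1][0]))**3).sum())
    print(k,"c",c.round(1),"LxW",round(e[1][0],1),round(e[0][0],1),"ang",round(a,1),"mean",p.mean(0).round(1),"r",round(np.hypot(*c)))
    if k in("black","green","big","or1","file","steel"):
        t=im[v0:v1,u0:u1,::-1].copy(); g=np.dstack([m*255]*3)
        tiles.append(np.vstack([cv2.resize(x,(266,250),interpolation=cv2.INTER_NEAREST) for x in(t,)]))
cv2.imwrite("pics/crop.png",np.vstack([np.hstack(tiles[:3]),np.hstack(tiles[3:])]))
E
```

```text
brass c [618.9 182.6] LxW 53.8 19.4 ang -26.6 mean [626.5 180.4] r 645
steel c [ 437.5 -159. ] LxW 112.4 35.6 ang -49.0 mean [ 441.9 -168.9] r 466
black c [443.1   0.5] LxW 77.2 16.5 ang -35.0 mean [441.7   1.3] r 443
green c [ 615.1 -189. ] LxW 73.7 24.9 ang 25.1 mean [ 613.  -189.5] r 643
file c [400.9 187.8] LxW 55.1 11.4 ang -12.2 mean [401.1 187.9] r 443
big c [ 705.1 -298.9] LxW 104.1 36.7 ang 19.8 mean [ 702.1 -301. ] r 766
or1 c [341.7  13.3] LxW 76.0 14.1 ang -34.1 mean [342.1  11.6] r 342
yellow c [487.4 -90.2] LxW 64.3 42.1 ang -73.8 mean [486.8 -92.8] r 496
grey c [505.2 124.4] LxW 55.5 43.2 ang -76.0 mean [504.3 122.4] r 520
blue c [625.7  11.1] LxW 162.0 145.7 ang 2.1 mean [624.3  10. ] r 626
red c [509.7 366.2] LxW 157.7 141.9 ang 1.1 mean [508.2 365.8] r 628
wood c [ 534.4 -357.1] LxW 161.1 147.7 ang -9.7 mean [ 532.8 -357.5] r 643
```

View pics/crop.png

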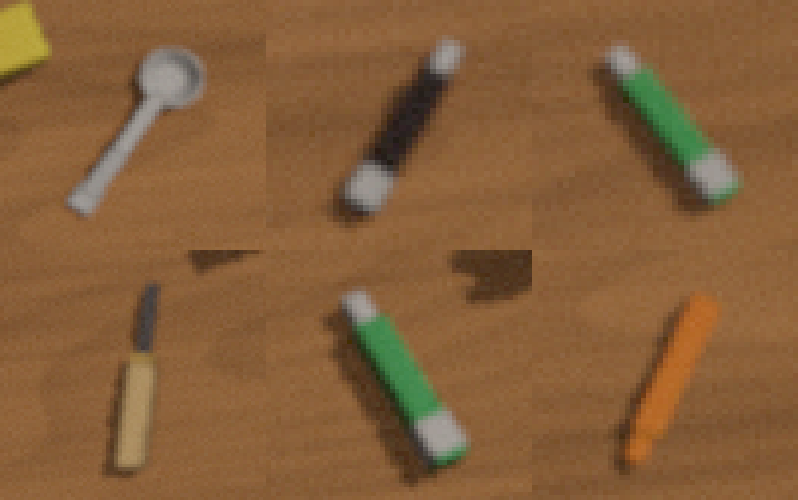

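The crop confirms the black punch: black body, steel band and tip. The upper-right green punch is the smaller one, 74 mm against 104 mm. I'll refine the ends of the brass spoon, the file and the tray rims.

```bash
cat >> h.py <<'E'
def plan(x,y,z,yaw):
    "shift in present tool axes (m); turn about tool x (deg) so jaw axis lies along yaw (mod 180), smallest"
    s=read_state(); R=s["orientation"]; d=R.T@(np.array([x,y,z])-s["eef_pos"])
    now=np.degrees(np.arctan2(R[1,1],R[0,1])); t=-((yaw-now+90)%180-90)
    print("clock",round(s["clock"],1),"at",s["eef_pos"].round(1),"jaw",round(now,1),"dp",(d/1000).round(4),"turn",round(t,1),"q1,q7",s["q"][[0,6]].round(2),"xtool",R[:,0].round(4),"grip",round(s["grip_width"],1))
E
python3 - <<'E'
from h import *
q=lambda *p:ray("top",np.array(p[1:])*.7,p[0])
def seg(n,z,a,b,L,off):
    a,b=q(z,a,b); d=(b-a)/np.linalg.norm(b-a); print(n,"ends",a.round(),b.round(),"len",np.linalg.norm(b-a).round(),"origin",(a+d*off).round(1),"ang",np.degrees(np.arctan2(d[1],d[0])).round(1))
seg("brass",5,(238,304),(278,247),110,55); seg("steel",5,(482,388),(522,328),110,55)
seg("file",8,(270,430),(277.5,360),107,45)
seg("black",6,(385,386),(407,345),72,36); seg("green",6,(515,261),(489,223),72,36)
for n,c in dict(blue=[(329,207),(409,195),(424,290),(343,299)],red=[(99,306),(188,295),(195,392),(106,404)],wood=[(581,226),(667,227),(668,322),(580,322)]).items():
    p=q(22,*c); print(n,p.mean(0).round(1),"sides",np.linalg.norm(p-np.roll(p,-1,0),axis=1).round(),"xang",np.degrees(np.arctan2(*((p[0]+p[1]-p[2]-p[3])[::-1]))).round(1))
plan(443,1,205,58)
E
```

```text
brass ends [566. 226.] [650. 157.] len 108.0 origin [608.5 191.4] ang -39.6
steel ends [ 393. -127.] [ 475. -201.] len 111.0 origin [ 433.7 -163.7] ang -42.0
file ends [370. 193.] [472. 173.] len 104.0 origin [414.2 184.3] ang -11.1
black ends [413.  17.] [471. -24.] len 70.0 origin [442.9  -4. ] ang -35.3
green ends [ 581. -207.] [ 647. -177.] len 73.0 origin [ 613.5 -192.2] ang 24.8
blue [625.3   4.6] sides [127. 154. 124. 149.] xang 1.7
red [511.2 363. ] sides [135. 148. 131. 149.] xang 1.4
wood [ 536.7 -365.4] sides [133. 150. 132. 151.] xang -11.2
clock 0.1 at [ 222.3 -583.8  205. ] jaw -69.2 dp [ 4.000e-04 -4.680e-01 -4.143e-01] turn 52.8 q1,q7 [ 1.17 -0.05] xtool [-4.e-04  9.e-04 -1.e+00] grip 94.0
```

Call:
jog_arm(fingers=[0.04, 0.04, 0.04, 0.04, 0.04, 0.04, 0.04, 0.04, 0.04, 0.04, 0.04, 0.04, 0.04, 0.04, 0.04, 0.04, 0.04, 0.04, 0.04, 0.04], dp=[[0, -0.0265, -0.0292], [0, -0.0265, -0.0292], [0, -0.0265, -0.0292], [0, -0.0265, -0.0292], [0, -0.0265, -0.0292], [0, -0.0265, -0.0292], [0, -0.0265, -0.0292], [0, -0.0265, -0.0292], [0, -0.0265, -0.0292], [0, -0.0265, -0.0292], [0, -0.0265, -0.0292], [0, -0.0265, -0.0292], [0.01, 0, 0], [0.01, 0, 0], [0.01, 0, 0], [0.01, 0, 0], [0.01, 0, 0], [0.01, 0, 0], [0.01, 0, 0], [0.005, 0, 0]], turn=[[0, 0, 0], [0, 0, 0], [0, 0, 0], [0, 0, 0], [0, 0, 0], [0, 0, 0], [0, 0, 0], [0, 0, 0], [0, 0, 0], [0, 0, 0], [0, 0, 0], [0, 0, 0], [7.85, 0, 0], [7.85, 0, 0], [7.85, 0, 0], [7.85, 0, 0], [7.85, 0, 0], [7.85, 0, 0], [7.85, 0, 0], [7.85, 0, 0]], force=25)

```text
clock: 2.15
eef_pos: [436.2, -162.1, 129.6]
orientation: [[-0.001, -0.673, -0.74], [0.0, -0.74, 0.673], [-1.0, 0.0, 0.001]]
force: [-0.0, 0.3, -0.6]
grip_width: 40.4
```

```bash
cat >> h.py <<'E'
def wray(uv,z,s):
    c=calibration("wrist"); T=c["tool_from_camera"]; uv=np.atleast_2d(uv).astype(float)-[c["cx"],c["cy"]]
    r=np.linalg.norm(uv,axis=1); th=r/c["fx"]; d=np.c_[uv/np.maximum(r,1e-9)[:,None]*np.sin(th)[:,None],np.cos(th)]
    d=d@(s["orientation"]@T[:3,:3]).T; o=s["orientation"]@T[:3,3]+s["eef_pos"]
    return (o+d*((z-o[2])/d[:,2])[:,None])[:,:2]
def rectify(z,x,y,half=90,px=4,name=None):
    "wrist picture resampled onto plane z, centred at world x,y; up=+x, left=+y, px pixels per mm"
    s=read_state(); im=snapshot("wrist"); c=calibration("wrist"); T=c["tool_from_camera"]
    n=int(2*half*px); j,i=np.meshgrid(np.arange(n),np.arange(n))
    W=np.stack([x+half-i/px,y+half-j/px,np.full(i.shape,float(z))],-1)
    t=(W-s["eef_pos"])@s["orientation"]; q=(t-T[:3,3])@T[:3,:3]
    th=np.arctan2(np.hypot(q[...,0],q[...,1]),q[...,2]); k=c["fx"]*th/np.hypot(q[...,0],q[...,1])
    o=cv2.remap(im,(c["cx"]+k*q[...,0]).astype(np.float32),(c["cy"]+k*q[...,1]).astype(np.float32),cv2.INTER_LINEAR)
    if name: cv2.imwrite(f"pics/{name}.png",o[:,:,::-1])
    return o
E
python3 - <<'E'
from h import *
plan(436,-162,130,48)
rectify(6,436,-162,75,4,"steel")
E
```

```text
clock 2.1 at [ 436.2 -162.1  129.6] jaw -132.3 dp [-0.0004  0.0001  0.0002] turn -0.3 q1,q7 [ 0.45 -2.07] xtool [-1.1e-03  4.0e-04 -1.0e+00] grip 40.4
```

View pics/steel.png

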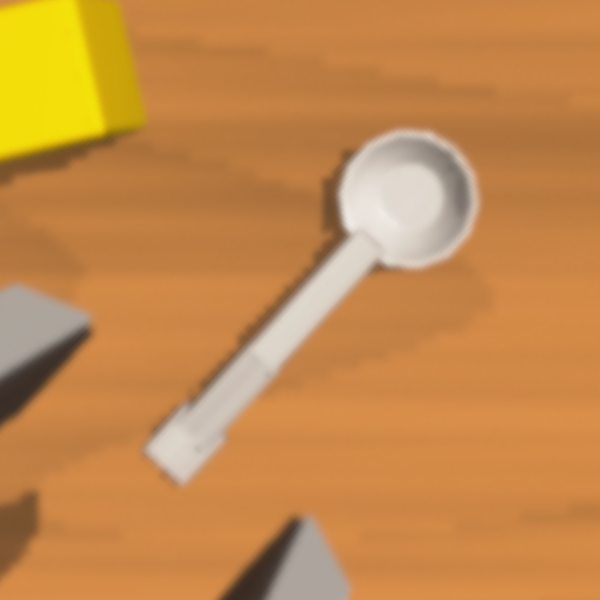

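Steel spoon: its bowl is at crop pixel (408,199) and its handle end at (165,466). That puts the origin near (433,-164) at -42°, which matches the top view. I'll grasp it there.

Call:
jog_arm(fingers=[0.04, 0.04, 0.04, 0.04, 0.04, 0.04, 0.04, 0.0, 0.0, 0.0, 0.0, 0.0, 0.0, 0.0, 0.0, 0.0, 0.0, 0.0], dp=[[0.025, 0.0033, 0.0013], [0.025, 0, 0], [0.025, 0, 0], [0.025, 0, 0], [0.0165, 0, 0], [0.01, 0, 0], [0, 0, 0], [0, 0, 0], [0, 0, 0], [0, 0, 0], [0, 0, 0], [0, 0, 0], [0, 0, 0], [-0.01, 0, 0], [-0.02, 0, 0], [-0.03, 0, 0], [-0.03, 0, 0], [0, 0, 0]], turn=[[0, 0, 0], [0, 0, 0], [0, 0, 0], [0, 0, 0], [0, 0, 0], [0, 0, 0], [0, 0, 0], [0, 0, 0], [0, 0, 0], [0, 0, 0], [0, 0, 0], [0, 0, 0], [0, 0, 0], [0, 0, 0], [0, 0, 0], [0, 0, 0], [0, 0, 0], [0, 0, 0]])

```text
clock: 4.0
eef_pos: [435.3, -164.4, 97.7]
orientation: [[0.005, -0.669, -0.744], [-0.002, -0.744, 0.669], [-1.0, -0.002, -0.005]]
force: [-0.4, 0.2, -1.3]
grip_width: 8.5
```

```bash
python3 - <<'E'
from h import *
s=read_state(); plan(625,4.6-27,93,91.7+0)
R=s["orientation"]
for y in(-24,34): print(y, R.T@(np.array([625,y,93])-s["eef_pos"]))
E
```

```text
clock 4.0 at [ 435.3 -164.4   97.7] jaw -132.0 dp [ 0.0054 -0.2324 -0.0461] turn -43.7 q1,q7 [ 0.45 -2.08] xtool [ 0.005  -0.0019 -1.    ] grip 8.5
-24 [   5.3818062  -231.21397572  -47.18163819]
34 [   5.27281831 -274.34575272   -8.40486764]
```

Call:
jog_arm(fingers=[0, 0, 0, 0, 0, 0, 0, 0, 0, 0, 0, 0, 0, 0], dp=[[0, -0.0389, -0.0075], [0, -0.0389, -0.0075], [0, -0.0389, -0.0075], [0, -0.0389, -0.0075], [0, -0.0389, -0.0075], [0, -0.0389, -0.0075], [0, 0, 0], [0, 0, 0], [0, 0, 0], [0, 0, 0], [0, 0, 0], [0, 0, 0], [0, 0, 0], [0, 0, 0]], turn=[[0, 0, 0], [0, 0, 0], [0, 0, 0], [0, 0, 0], [0, 0, 0], [0, 0, 0], [-7.28, 0, 0], [-7.28, 0, 0], [-7.28, 0, 0], [-7.28, 0, 0], [-7.28, 0, 0], [-7.28, 0, 0], [0, 0, 0], [0, 0, 0]])

```text
clock: 5.4
eef_pos: [622.8, -20.5, 93.7]
orientation: [[-0.001, 0.026, -1.0], [0.0, -1.0, -0.026], [-1.0, -0.0, 0.001]]
force: [0.0, 0.4, -0.3]
grip_width: 8.4
```

```bash
python3 - <<'E'
from h import *
plan(625,-21,93,91.7)
im=snapshot("wrist")
cv2.imwrite("pics/held.png",im[:,:,::-1])
E
```

```text
clock 5.4 at [622.8 -20.5  93.7] jaw -88.5 dp [ 0.0007  0.0006 -0.0022] turn -0.2 q1,q7 [ 0.27 -1.76] xtool [-6.e-04  3.e-04 -1.e+00] grip 8.4
```

View pics/held.png

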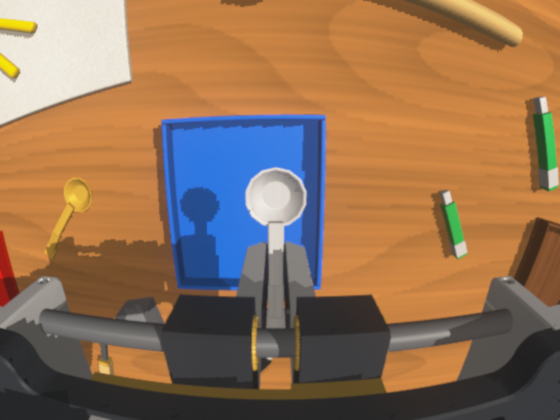

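The steel spoon is held level, bowl up, with the bowl at (276,196) inside the blue rim. The rim corners are (163,121), (325,116), (322,287) and (178,288). I'll check the tray centre from these.

```bash
python3 - <<'E'
from h import *
p=wray([(163,121),(325,116),(322,287),(178,288)],22,read_state()); print(p.round(),p.mean(0))
print(wray([(76,194),(49,255)],5,read_state()).round(1))
E
```

```text
[[702.  69.]
 [706. -58.]
 [561. -65.]
 [554.  65.]] [630.70461763   3.05570351]
[[636.6 171.9]
 [567.9 223.8]]
```

Call:
jog_arm(fingers=[0, 0, 0, 0, 0, 0, 0, 0, 0.03, 0.03, 0.03, 0.03, 0.03, 0.03, 0.03, 0.03], dp=[[0.02, 0.0035, -0.004], [0.02, 0, 0], [0.02, 0, 0], [0.015, 0, 0], [0.007, 0, 0], [0.0035, 0, 0], [0, 0, 0], [0, 0, 0], [0, 0, 0], [0, 0, 0], [0, 0, 0], [0, 0, 0], [-0.02, 0, 0], [-0.04, 0, 0], [-0.05, 0, 0], [0, 0, 0]], turn=[[0, 0, 0], [0, 0, 0], [0, 0, 0], [0, 0, 0], [0, 0, 0], [0, 0, 0], [0, 0, 0], [0, 0, 0], [0, 0, 0], [0, 0, 0], [0, 0, 0], [0, 0, 0], [0, 0, 0], [0, 0, 0], [0, 0, 0], [0, 0, 0]])

```text
clock: 7.05
eef_pos: [630.3, -23.4, 124.8]
orientation: [[0.009, 0.03, -1.0], [-0.0, -1.0, -0.03], [-1.0, 0.001, -0.009]]
force: [1.2, 0.2, -0.2]
grip_width: 30.2
```

Call:
jog_arm(fingers=[0.04, 0.04, 0.04, 0.04, 0.04, 0.04, 0.04, 0.04, 0.04, 0.04, 0.04, 0.04], dp=[[0, -0.036, 0.0022], [0, -0.036, 0.0022], [0, -0.036, 0.0022], [0, -0.036, 0.0022], [0, -0.036, 0.0022], [0, -0.036, 0.0022], [0, 0, 0], [0, 0, 0], [0, 0, 0], [0, 0, 0], [0, 0, 0], [0, 0, 0]], turn=[[0, 0, 0], [0, 0, 0], [0, 0, 0], [0, 0, 0], [0, 0, 0], [0, 0, 0], [8.2, 0, 0], [8.2, 0, 0], [8.2, 0, 0], [8.2, 0, 0], [8.2, 0, 0], [0, 0, 0]])

```text
clock: 8.25
eef_pos: [607.4, 192.0, 118.4]
orientation: [[0.0, -0.635, -0.773], [-0.0, -0.773, 0.635], [-1.0, 0.0, -0.0]]
force: [-0.2, 0.4, 0.4]
grip_width: 40.0
```

```bash
python3 - <<'E'
from h import *
plan(608,191,120,50.4)
a=rectify(6,620,185,65,4); b=rectify(8,627,-10,80,3)
cv2.imwrite("pics/brass.png",np.hstack([a,cv2.resize(b,(280,280))[:, :] if 0 else cv2.copyMakeBorder(cv2.resize(b,(280,280)),0,240,0,0,cv2.BORDER_CONSTANT)])[:,:,::-1])
E
```

```text
clock 8.2 at [607.4 192.  118.4] jaw -129.4 dp [-0.0016  0.0004 -0.001 ] turn 0.2 q1,q7 [-0.16 -2.74] xtool [ 3.e-04 -2.e-04 -1.e+00] grip 40.0
```

View pics/brass.png

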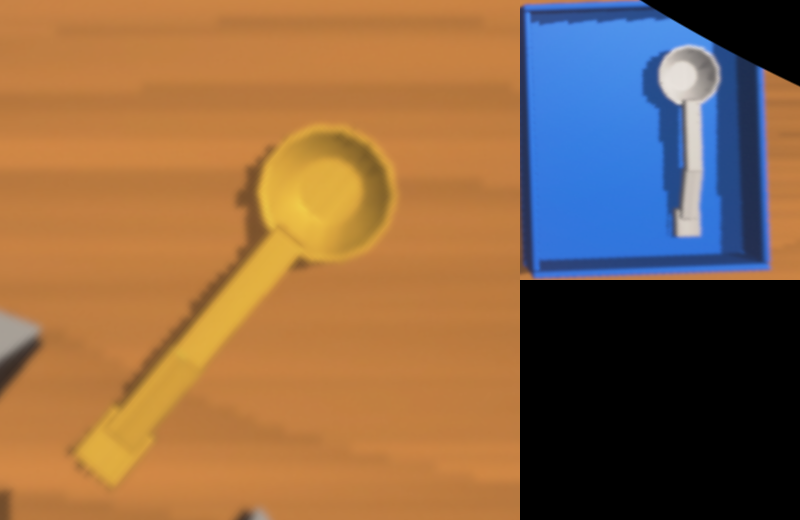

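The steel spoon lies flat in the blue tray. The brass spoon's bowl is at (328,192) and its handle end at (94,470), so its origin is at (608,192), right under the tool.

Call:
jog_arm(fingers=[0.04, 0.04, 0.04, 0.04, 0.04, 0.04, 0.04, 0.04, 0.0, 0.0, 0.0, 0.0, 0.0, 0.0, 0.0, 0.0, 0.0, 0.0, 0.0], dp=[[0.025, 0, 0], [0.025, 0, 0], [0.025, 0, 0], [0.02, 0, 0], [0.01, 0, 0], [0.01, 0, 0], [0.0005, 0, 0], [0, 0, 0], [0, 0, 0], [0, 0, 0], [0, 0, 0], [0, 0, 0], [0, 0, 0], [0, 0, 0], [-0.01, 0, 0], [-0.02, 0, 0], [-0.03, 0, 0], [-0.03, 0, 0], [0, 0, 0]], turn=[[0, 0, 0], [0, 0, 0], [0, 0, 0], [0, 0, 0], [0, 0, 0], [0, 0, 0], [0, 0, 0], [0, 0, 0], [0, 0, 0], [0, 0, 0], [0, 0, 0], [0, 0, 0], [0, 0, 0], [0, 0, 0], [0, 0, 0], [0, 0, 0], [0, 0, 0], [0, 0, 0], [0, 0, 0]])

```text
clock: 10.25
eef_pos: [609.5, 192.6, 97.6]
orientation: [[0.006, -0.633, -0.774], [0.002, -0.774, 0.633], [-1.0, -0.005, -0.003]]
force: [-0.2, -0.1, -0.3]
grip_width: 8.3
```

```bash
python3 - <<'E'
from h import *
plan(627,33,93,91.7)
E
```

```text
clock 10.2 at [609.5 192.6  97.6] jaw -129.3 dp [ 0.0044  0.1125 -0.1146] turn -41.0 q1,q7 [-0.18 -2.74] xtool [ 0.0057  0.0019 -1.    ] grip 8.3
```

Call:
jog_arm(fingers=[0, 0, 0, 0, 0, 0, 0, 0, 0, 0, 0, 0], dp=[[0, 0.0225, -0.0232], [0, 0.0225, -0.0232], [0, 0.0225, -0.0232], [0, 0.0225, -0.0232], [0, 0.0225, -0.0232], [0, 0, 0], [0, 0, 0], [0, 0, 0], [0, 0, 0], [0, 0, 0], [0, 0, 0], [0, 0, 0]], turn=[[0, 0, 0], [0, 0, 0], [0, 0, 0], [0, 0, 0], [0, 0, 0], [-8.2, 0, 0], [-8.2, 0, 0], [-8.2, 0, 0], [-8.2, 0, 0], [-8.2, 0, 0], [0, 0, 0], [0, 0, 0]])

```text
clock: 11.45
eef_pos: [625.9, 31.1, 92.8]
orientation: [[-0.0, 0.025, -1.0], [0.0, -1.0, -0.025], [-1.0, -0.0, 0.0]]
force: [0.1, 0.6, -0.9]
grip_width: 8.5
```

Call:
jog_arm(fingers=[0, 0, 0, 0, 0, 0, 0, 0, 0.026, 0.026, 0.026, 0.026, 0.026, 0.026, 0.026, 0.026], dp=[[0.02, 0, 0], [0.02, 0, 0], [0.02, 0, 0], [0.015, 0, 0], [0.007, 0, 0], [0.003, 0, 0], [0, 0, 0], [0, 0, 0], [0, 0, 0], [0, 0, 0], [0, 0, 0], [0, 0, 0], [-0.02, 0, 0], [-0.04, 0, 0], [-0.05, 0, 0], [0, 0, 0]], turn=[[0, 0, 0], [0, 0, 0], [0, 0, 0], [0, 0, 0], [0, 0, 0], [0, 0, 0], [0, 0, 0], [0, 0, 0], [0, 0, 0], [0, 0, 0], [0, 0, 0], [0, 0, 0], [0, 0, 0], [0, 0, 0], [0, 0, 0], [0, 0, 0]])

```text
clock: 13.05
eef_pos: [629.1, 31.8, 124.3]
orientation: [[0.009, 0.03, -1.0], [0.0, -1.0, -0.03], [-1.0, -0.0, -0.009]]
force: [0.7, 0.7, 0.5]
grip_width: 26.0
```

```bash
python3 - <<'E'
from h import *
plan(443,-1,120,55)
plan(414,184,120,79)
E
```

```text
clock 13.1 at [629.1  31.8 124.3] jaw -88.3 dp [0.0027 0.0272 0.1871] turn 36.7 q1,q7 [ 0.19 -1.83] xtool [ 8.7e-03  5.0e-04 -1.0e+00] grip 26.0
clock 13.1 at [629.1  31.8 124.3] jaw -88.3 dp [ 0.0025 -0.1585  0.2105] turn 12.7 q1,q7 [ 0.19 -1.83] xtool [ 8.7e-03  5.0e-04 -1.0e+00] grip 26.0
```

Call:
jog_arm(fingers=[0.04, 0.04, 0.04, 0.04, 0.04, 0.04, 0.04, 0.04, 0.04, 0.04, 0.04, 0.04], dp=[[0, 0.0055, 0.037], [0, 0.0055, 0.037], [0, 0.0055, 0.037], [0, 0.0055, 0.037], [0, 0.0055, 0.037], [0, 0, 0], [0, 0, 0], [0, 0, 0], [0, 0, 0], [0, 0, 0], [0, 0, 0], [0, 0, 0]], turn=[[0, 0, 0], [0, 0, 0], [0, 0, 0], [0, 0, 0], [0, 0, 0], [7.4, 0, 0], [7.4, 0, 0], [7.4, 0, 0], [7.4, 0, 0], [7.4, 0, 0], [0, 0, 0], [0, 0, 0]])

```text
clock: 14.25
eef_pos: [442.0, -1.6, 118.0]
orientation: [[0.0, -0.574, -0.819], [-0.0, -0.819, 0.574], [-1.0, -0.0, -0.0]]
force: [0.6, -0.1, -0.2]
grip_width: 39.7
```

```bash
python3 - <<'E'
from h import *
plan(443,-1,120,55)
a=rectify(6,450,0,65,4); b=rectify(8,627,0,80,2)
cv2.imwrite("pics/black.png",np.hstack([a,cv2.copyMakeBorder(cv2.resize(b,(280,280)),0,240,0,0,cv2.BORDER_CONSTANT)])[:,:,::-1])
E
```

```text
clock 14.2 at [442.   -1.6 118. ] jaw -125.0 dp [-0.002  -0.0011 -0.0005] turn -0.0 q1,q7 [ 0.25 -2.35] xtool [ 2.e-04 -0.e+00 -1.e+00] grip 39.7
```

View pics/black.png

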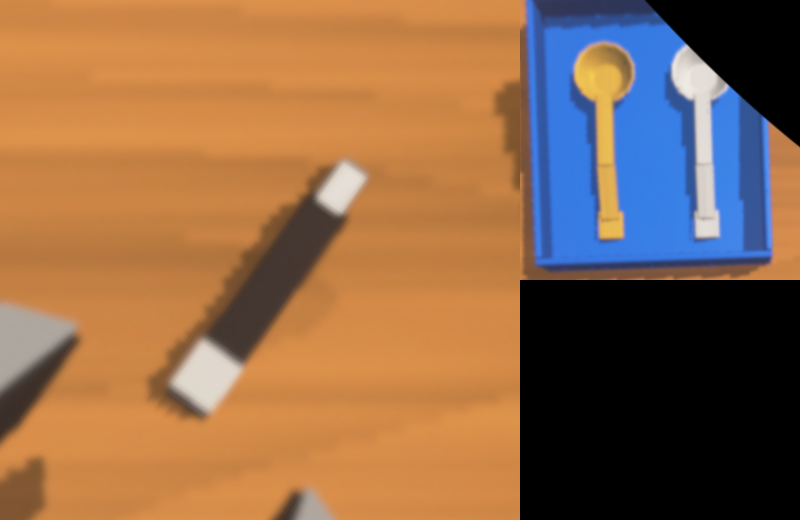

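Both spoons lie flat and apart in the blue tray. The black punch runs from its tip at (357,167) to (190,400), so its centre is about (443.5,-3).

Call:
jog_arm(fingers=[0.04, 0.04, 0.04, 0.04, 0.04, 0.04, 0.04, 0.04, 0.0, 0.0, 0.0, 0.0, 0.0, 0.0, 0.0, 0.0, 0.0, 0.0, 0.0, 0.0], dp=[[0.025, 0.0004, -0.002], [0.025, 0, 0], [0.025, 0, 0], [0.02, 0, 0], [0.01, 0, 0], [0.009, 0, 0], [0, 0, 0], [0, 0, 0], [0, 0, 0], [0, 0, 0], [0, 0, 0], [0, 0, 0], [0, 0, 0], [0, 0, 0], [-0.01, 0, 0], [-0.02, 0, 0], [-0.03, 0, 0], [-0.03, 0, 0], [0, 0, 0], [0, 0, 0]], turn=[[0, 0, 0], [0, 0, 0], [0, 0, 0], [0, 0, 0], [0, 0, 0], [0, 0, 0], [0, 0, 0], [0, 0, 0], [0, 0, 0], [0, 0, 0], [0, 0, 0], [0, 0, 0], [0, 0, 0], [0, 0, 0], [0, 0, 0], [0, 0, 0], [0, 0, 0], [0, 0, 0], [0, 0, 0], [0, 0, 0]], force=30)

```text
clock: 16.35
eef_pos: [443.5, -3.4, 94.6]
orientation: [[0.001, -0.578, -0.816], [-0.0, -0.816, 0.578], [-1.0, -0.001, -0.001]]
force: [0.7, -0.2, -1.0]
grip_width: 11.3
```

```bash
python3 - <<'E'
from h import *
plan(510,338,94,91.4)
E
```

```text
clock 16.4 at [443.5  -3.4  94.6] jaw -125.3 dp [ 0.0005 -0.3171  0.143 ] turn -36.7 q1,q7 [ 0.24 -2.37] xtool [ 1.4e-03 -3.0e-04 -1.0e+00] grip 11.3
```

Call:
jog_arm(fingers=[0, 0, 0, 0, 0, 0, 0, 0, 0, 0, 0, 0, 0, 0, 0, 0, 0], dp=[[0, 0, 0], [0, 0, 0], [0, 0, 0], [0, 0, 0], [0, 0, 0], [0, -0.034, -0.0075], [0, -0.034, -0.0075], [0, -0.034, -0.0075], [0, -0.034, -0.0075], [0, -0.034, -0.0075], [0, -0.034, -0.0075], [0, -0.034, -0.0075], [0, -0.034, -0.0075], [0, -0.034, -0.0075], [0, -0.034, -0.0075], [0, 0, 0], [0, 0, 0]], turn=[[-7.35, 0, 0], [-7.35, 0, 0], [-7.35, 0, 0], [-7.35, 0, 0], [-7.35, 0, 0], [0, 0, 0], [0, 0, 0], [0, 0, 0], [0, 0, 0], [0, 0, 0], [0, 0, 0], [0, 0, 0], [0, 0, 0], [0, 0, 0], [0, 0, 0], [0, 0, 0], [0, 0, 0]])

```text
clock: 18.05
eef_pos: [508.5, 338.8, 92.4]
orientation: [[-0.002, 0.027, -1.0], [-0.001, -1.0, -0.027], [-1.0, 0.001, 0.002]]
force: [1.0, -0.7, -1.5]
grip_width: 11.3
```

```bash
python3 - <<'E'
from h import *
plan(510,338,94,91.4)
a=rectify(22,510,365,95,3,"red")
E
```

```text
clock 18.1 at [508.5 338.8  92.4] jaw -88.4 dp [-0.0016  0.0009 -0.0014] turn 0.2 q1,q7 [-0.27 -2.44] xtool [-2.3e-03 -9.0e-04 -1.0e+00] grip 11.3
```

View pics/red.png

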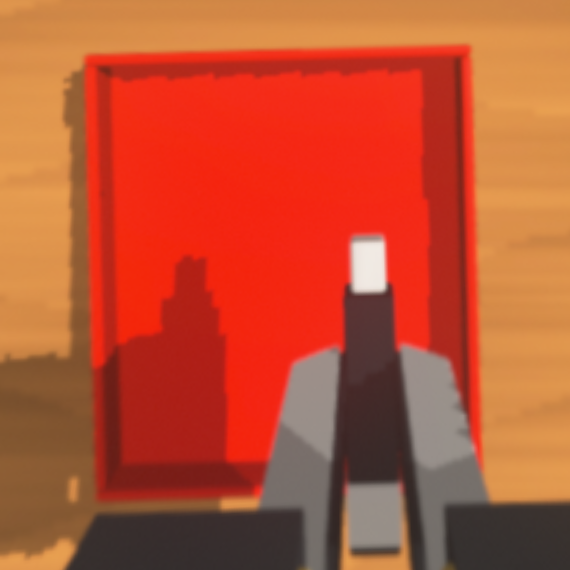

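Over the red tray: the rim corners are (87,57), (470,47), (482,488) and (98,500), giving a centre near (514,365). The black punch is held level and clear of the walls, so I'll place it.

Call:
jog_arm(fingers=[0, 0, 0, 0, 0, 0, 0, 0, 0.026, 0.026, 0.026, 0.026, 0.026, 0.026, 0.026, 0.026], dp=[[0.02, 0, -0.004], [0.02, 0, 0], [0.02, 0, 0], [0.014, 0, 0], [0.007, 0, 0], [0.003, 0, 0], [0, 0, 0], [0, 0, 0], [0, 0, 0], [0, 0, 0], [0, 0, 0], [0, 0, 0], [-0.02, 0, 0], [-0.04, 0, 0], [-0.05, 0, 0], [0, 0, 0]], turn=[[0, 0, 0], [0, 0, 0], [0, 0, 0], [0, 0, 0], [0, 0, 0], [0, 0, 0], [0, 0, 0], [0, 0, 0], [0, 0, 0], [0, 0, 0], [0, 0, 0], [0, 0, 0], [0, 0, 0], [0, 0, 0], [0, 0, 0], [0, 0, 0]])

```text
clock: 19.7
eef_pos: [515.8, 340.8, 126.2]
orientation: [[0.007, 0.026, -1.0], [0.005, -1.0, -0.026], [-1.0, -0.004, -0.007]]
force: [0.2, 0.5, 0.0]
grip_width: 25.8
```

```bash
python3 - <<'E'
from h import *
plan(414,184,120,79)
E
```

```text
clock 19.7 at [515.8 340.8 126.2] jaw -88.5 dp [0.0048 0.1541 0.1059] turn 12.5 q1,q7 [-0.25 -2.42] xtool [ 0.0071  0.0046 -1.    ] grip 25.8
```

Call:
jog_arm(fingers=[0.045, 0.045, 0.045, 0.045, 0.045, 0.045, 0.045, 0.045, 0.045], dp=[[0, 0.0305, 0.0206], [0, 0.0305, 0.0206], [0, 0.0305, 0.0206], [0, 0.0305, 0.0206], [0, 0.0305, 0.0206], [0, 0, 0], [0, 0, 0], [0, 0, 0], [0, 0, 0]], turn=[[0, 0, 0], [0, 0, 0], [0, 0, 0], [0, 0, 0], [0, 0, 0], [6.25, 0, 0], [6.25, 0, 0], [0, 0, 0], [0, 0, 0]])

```text
clock: 20.6
eef_pos: [414.6, 183.8, 120.0]
orientation: [[0.0, -0.188, -0.982], [0.0, -0.982, 0.188], [-1.0, -0.0, -0.0]]
force: [0.1, 0.3, 1.1]
grip_width: 44.9
```

```bash
python3 - <<'E'
from h import *
plan(414,184,120,79)
a=rectify(8,430,184,70,4,"file")
E
```

```text
clock 20.6 at [414.6 183.8 120. ] jaw -100.8 dp [ 0.     -0.0001  0.0006] turn 0.2 q1,q7 [-0.03 -2.41] xtool [ 2.e-04  1.e-04 -1.e+00] grip 44.9
```

View pics/file.png

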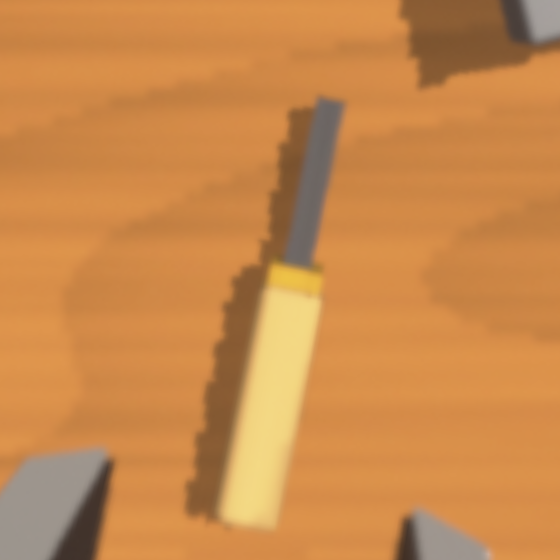

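The file's handle runs from (250,515) to (294,290) and its tip is at (333,100). That puts the origin at about (415,183), at -11°, aligned with the tool.

Call:
jog_arm(fingers=[0.045, 0.045, 0.045, 0.045, 0.045, 0.045, 0.045, 0.045, 0.0, 0.0, 0.0, 0.0, 0.0, 0.0, 0.0, 0.0, 0.0, 0.0, 0.0, 0.0], dp=[[0.025, 0.001, 0], [0.025, 0, 0], [0.025, 0, 0], [0.02, 0, 0], [0.01, 0, 0], [0.01, 0, 0], [0, 0, 0], [0, 0, 0], [0, 0, 0], [0, 0, 0], [0, 0, 0], [0, 0, 0], [0, 0, 0], [0, 0, 0], [-0.01, 0, 0], [-0.02, 0, 0], [-0.03, 0, 0], [-0.035, 0, 0], [0, 0, 0], [0, 0, 0]], turn=[[0, 0, 0], [0, 0, 0], [0, 0, 0], [0, 0, 0], [0, 0, 0], [0, 0, 0], [0, 0, 0], [0, 0, 0], [0, 0, 0], [0, 0, 0], [0, 0, 0], [0, 0, 0], [0, 0, 0], [0, 0, 0], [0, 0, 0], [0, 0, 0], [0, 0, 0], [0, 0, 0], [0, 0, 0], [0, 0, 0]])

```text
clock: 22.65
eef_pos: [414.7, 182.5, 100.7]
orientation: [[0.002, -0.192, -0.981], [0.0, -0.981, 0.192], [-1.0, -0.001, -0.002]]
force: [0.4, 0.1, -0.9]
grip_width: 15.4
```

```bash
python3 - <<'E'
from h import *
plan(528,-363,100,79)
E
```

```text
clock 22.6 at [414.7 182.5 100.7] jaw -101.0 dp [ 0.0008  0.5137 -0.2157] turn -0.0 q1,q7 [-0.03 -2.44] xtool [ 1.6e-03  2.0e-04 -1.0e+00] grip 15.4
```

Call:
jog_arm(fingers=[0, 0, 0, 0, 0, 0, 0, 0, 0, 0, 0, 0, 0, 0, 0, 0], dp=[[0, 0.0367, -0.0154], [0, 0.0367, -0.0154], [0, 0.0367, -0.0154], [0, 0.0367, -0.0154], [0, 0.0367, -0.0154], [0, 0.0367, -0.0154], [0, 0.0367, -0.0154], [0, 0.0367, -0.0154], [0, 0.0367, -0.0154], [0, 0.0367, -0.0154], [0, 0.0367, -0.0154], [0, 0.0367, -0.0154], [0, 0.0367, -0.0154], [0, 0.0367, -0.0154], [0, 0, 0], [0, 0, 0]], turn=[[0, 0, 0], [0, 0, 0], [0, 0, 0], [0, 0, 0], [0, 0, 0], [0, 0, 0], [0, 0, 0], [0, 0, 0], [0, 0, 0], [0, 0, 0], [0, 0, 0], [0, 0, 0], [0, 0, 0], [0, 0, 0], [0, 0, 0], [0, 0, 0]])

```text
clock: 24.25
eef_pos: [526.9, -363.0, 98.2]
orientation: [[-0.002, -0.192, -0.981], [0.002, -0.981, 0.192], [-1.0, -0.001, 0.002]]
force: [0.1, 1.3, -0.7]
grip_width: 15.6
```

```bash
python3 - <<'E'
from h import *
plan(528,-363,100,79)
a=rectify(22,535,-363,95,3,"wood")
E
```

```text
clock 24.2 at [ 526.9 -363.    98.2] jaw -101.1 dp [-0.0018 -0.0002 -0.0011] turn -0.1 q1,q7 [ 0.75 -1.35] xtool [-0.0021  0.0016 -1.    ] grip 15.6
```

View pics/wood.png

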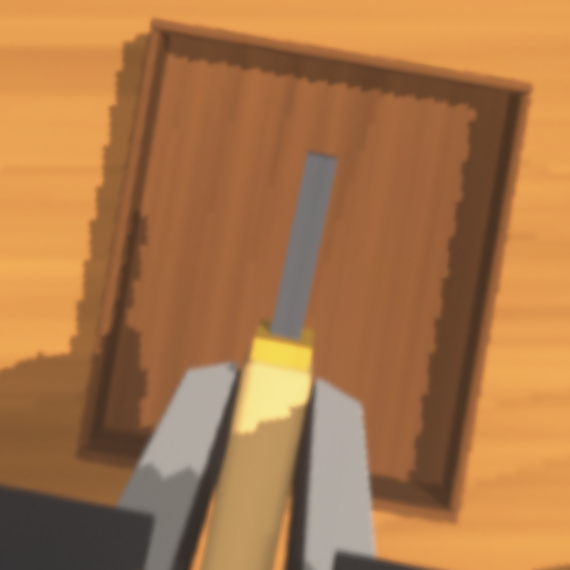

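The wooden tray's centre is about (540,-365), and the held file is aligned with it and level. I'll lower it.

Call:
jog_arm(fingers=[0, 0, 0, 0, 0, 0, 0, 0, 0.035, 0.035, 0.035, 0.035, 0.035, 0.035, 0.035, 0.035], dp=[[0.02, 0, -0.003], [0.02, 0, 0], [0.02, 0, 0], [0.018, 0, 0], [0.007, 0, 0], [0.004, 0, 0], [0, 0, 0], [0, 0, 0], [0, 0, 0], [0, 0, 0], [0, 0, 0], [0, 0, 0], [-0.02, 0, 0], [-0.04, 0, 0], [-0.05, 0, 0], [0, 0, 0]], turn=[[0, 0, 0], [0, 0, 0], [0, 0, 0], [0, 0, 0], [0, 0, 0], [0, 0, 0], [0, 0, 0], [0, 0, 0], [0, 0, 0], [0, 0, 0], [0, 0, 0], [0, 0, 0], [0, 0, 0], [0, 0, 0], [0, 0, 0], [0, 0, 0]])

```text
clock: 25.9
eef_pos: [533.5, -365.1, 127.5]
orientation: [[0.008, -0.191, -0.981], [-0.005, -0.982, 0.191], [-1.0, 0.003, -0.008]]
force: [0.5, 0.3, -0.2]
grip_width: 35.1
```

```bash
python3 - <<'E'
from h import *
plan(613.5,-191,120,114.8)
E
```

```text
clock 25.9 at [ 533.5 -365.1  127.5] jaw -101.0 dp [ 0.0072 -0.1862 -0.0452] turn -35.8 q1,q7 [ 0.75 -1.34] xtool [ 0.0075 -0.005  -1.    ] grip 35.1
```

Call:
jog_arm(fingers=[0.04, 0.04, 0.04, 0.04, 0.04, 0.04, 0.04, 0.04, 0.04, 0.04, 0.04, 0.04], dp=[[0, -0.0374, -0.0096], [0, -0.0374, -0.0096], [0, -0.0374, -0.0096], [0, -0.0374, -0.0096], [0, -0.0374, -0.0096], [0, 0, 0], [0, 0, 0], [0, 0, 0], [0, 0, 0], [0, 0, 0], [0, 0, 0], [0, 0, 0]], turn=[[0, 0, 0], [0, 0, 0], [0, 0, 0], [0, 0, 0], [0, 0, 0], [-7.16, 0, 0], [-7.16, 0, 0], [-7.16, 0, 0], [-7.16, 0, 0], [-7.16, 0, 0], [0, 0, 0], [0, 0, 0]])

```text
clock: 27.1
eef_pos: [613.4, -189.3, 120.8]
orientation: [[-0.0, 0.415, -0.91], [0.0, -0.91, -0.415], [-1.0, -0.0, -0.0]]
force: [-1.2, 0.4, 0.4]
grip_width: 39.9
```

```bash
python3 - <<'E'
from h import *
plan(613.5,-191,120,114.8)
a=rectify(6,615,-190,60,4,"green")
E
```

```text
clock 27.1 at [ 613.4 -189.3  120.8] jaw -65.5 dp [0.0008 0.0016 0.0007] turn -0.3 q1,q7 [ 0.57 -1.1 ] xtool [-1.e-04  2.e-04 -1.e+00] grip 39.9
```

View pics/green.png

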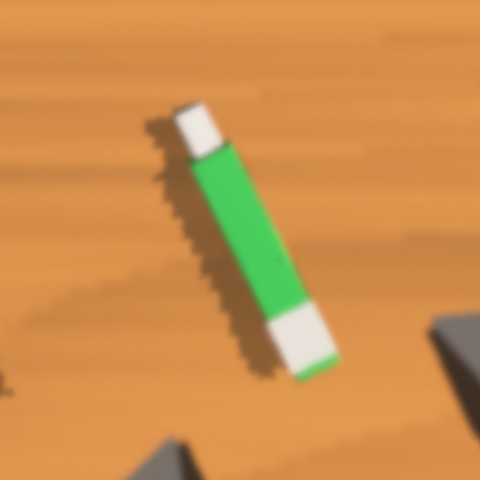

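The green punch runs from its tip at (189,108) to (319,370). It measures 73 mm long, so it is the small one, with its centre near (615,-193).

Call:
jog_arm(fingers=[0.04, 0.04, 0.04, 0.04, 0.04, 0.04, 0.04, 0.04, 0.0, 0.0, 0.0, 0.0, 0.0, 0.0, 0.0, 0.0, 0.0, 0.0, 0.0, 0.0], dp=[[0.025, 0.004, 0], [0.025, 0, 0], [0.025, 0, 0], [0.021, 0, 0], [0.011, 0, 0], [0.01, 0, 0], [0, 0, 0], [0, 0, 0], [0, 0, 0], [0, 0, 0], [0, 0, 0], [0, 0, 0], [0, 0, 0], [0, 0, 0], [-0.01, 0, 0], [-0.02, 0, 0], [-0.03, 0, 0], [-0.035, 0, 0], [0, 0, 0], [0, 0, 0]], turn=[[-1.5, 0, 0], [0, 0, 0], [0, 0, 0], [0, 0, 0], [0, 0, 0], [0, 0, 0], [0, 0, 0], [0, 0, 0], [0, 0, 0], [0, 0, 0], [0, 0, 0], [0, 0, 0], [0, 0, 0], [0, 0, 0], [0, 0, 0], [0, 0, 0], [0, 0, 0], [0, 0, 0], [0, 0, 0], [0, 0, 0]])

```text
clock: 29.15
eef_pos: [615.4, -192.9, 99.7]
orientation: [[0.001, 0.443, -0.897], [-0.001, -0.897, -0.443], [-1.0, 0.001, -0.001]]
force: [0.4, 1.0, -2.1]
grip_width: 11.2
```

```bash
python3 - <<'E'
from h import *
plan(514,391,99,91.4)
E
```

```text
clock 29.1 at [ 615.4 -192.9   99.7] jaw -63.7 dp [ 3.000e-04 -5.685e-01 -1.675e-01] turn 24.9 q1,q7 [ 0.57 -1.08] xtool [ 1.1e-03 -5.0e-04 -1.0e+00] grip 11.2
```

Call:
jog_arm(fingers=[0, 0, 0, 0, 0, 0, 0, 0, 0, 0, 0, 0, 0, 0, 0, 0, 0, 0, 0, 0], dp=[[0, -0.0379, -0.0112], [0, -0.0379, -0.0112], [0, -0.0379, -0.0112], [0, -0.0379, -0.0112], [0, -0.0379, -0.0112], [0, -0.0379, -0.0112], [0, -0.0379, -0.0112], [0, -0.0379, -0.0112], [0, -0.0379, -0.0112], [0, -0.0379, -0.0112], [0, -0.0379, -0.0112], [0, -0.0379, -0.0112], [0, -0.0379, -0.0112], [0, -0.0379, -0.0112], [0, -0.0379, -0.0112], [0, 0, 0], [0, 0, 0], [0, 0, 0], [0, 0, 0], [0, 0, 0]], turn=[[0, 0, 0], [0, 0, 0], [0, 0, 0], [0, 0, 0], [0, 0, 0], [0, 0, 0], [0, 0, 0], [0, 0, 0], [0, 0, 0], [0, 0, 0], [0, 0, 0], [0, 0, 0], [0, 0, 0], [0, 0, 0], [0, 0, 0], [8.3, 0, 0], [8.3, 0, 0], [8.3, 0, 0], [0, 0, 0], [0, 0, 0]])

```text
clock: 31.15
eef_pos: [513.7, 391.1, 98.2]
orientation: [[-0.001, 0.029, -1.0], [-0.001, -1.0, -0.029], [-1.0, 0.001, 0.001]]
force: [0.4, 0.7, -1.6]
grip_width: 11.6
```

```bash
python3 - <<'E'
from h import *
plan(514,391,99,91.4)
a=rectify(22,514,365,95,3,"red2")
E
```

```text
clock 31.1 at [513.7 391.1  98.2] jaw -88.4 dp [-0.0008  0.0001 -0.0003] turn 0.2 q1,q7 [-0.39 -2.46] xtool [-1.e-03 -9.e-04 -1.e+00] grip 11.6
```

View pics/red2.png

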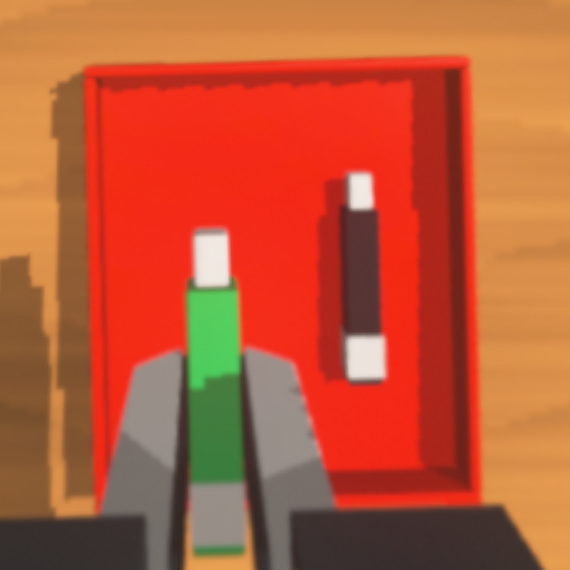

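The black punch lies flat around (363,278), and the held green punch is well clear of it. I'll place it.

Call:
jog_arm(fingers=[0, 0, 0, 0, 0, 0, 0, 0, 0.026, 0.026, 0.026, 0.026, 0.026, 0.026, 0.026, 0.026, 0.026, 0.026, 0.026], dp=[[0.02, 0, 0], [0.02, 0, 0], [0.02, 0, 0], [0.019, 0, 0], [0.007, 0, 0], [0.004, 0, 0], [0, 0, 0], [0, 0, 0], [0, 0, 0], [0, 0, 0], [0, 0, 0], [0, 0, 0], [-0.02, 0, 0], [-0.04, 0, 0], [-0.04, 0, 0], [-0.04, 0, 0], [-0.03, 0, 0.04], [0, 0, 0.04], [0, 0, 0]], turn=[[0, 0, 0], [0, 0, 0], [0, 0, 0], [0, 0, 0], [0, 0, 0], [0, 0, 0], [0, 0, 0], [0, 0, 0], [0, 0, 0], [0, 0, 0], [0, 0, 0], [0, 0, 0], [0, 0, 0], [0, 0, 0], [0, 0, 0], [0, 0, 0], [0, 0, 0], [0, 0, 0], [0, 0, 0]])

```text
clock: 33.1
eef_pos: [430.0, 390.6, 180.4]
orientation: [[0.001, 0.029, -1.0], [0.001, -1.0, -0.029], [-1.0, -0.001, -0.001]]
force: [0.3, 0.0, 0.1]
grip_width: 26.0
```

```bash
python3 - <<'E'
from h import *
plan(514,391,99,91.4)
t=snapshot("top"); w=rectify(8,514,365,80,2)
cv2.imwrite("pics/fin.png",cv2.resize(np.hstack([t,cv2.copyMakeBorder(w,0,100,0,0,cv2.BORDER_CONSTANT)])[:,:,::-1],(800,383)) if 0 else cv2.resize(t[:,:,::-1],(800,600)))
b=np.vstack([w,w*0])[:420]; s=rectify(8,514,365,80,4)
# block displacement: yellow / grey colour centroids vs first-picture values
cv2.imwrite("pics/fin_red.png",s[:,:,::-1])
a=cv2.imread("pics/top0.png"); f=cv2.imread("pics/fin.png")
for n,u,v in(("yellow",457,324),("grey",313,330)):
    h=22; A,B=[i[v-h:v+h,u-h:u+h].astype(np.float32).mean(2) for i in(a,f)]
    print(n,"shift px",cv2.phaseCorrelate(A,B))
E
```

```text
clock 33.1 at [430.  390.6 180.4] jaw -88.4 dp [ 0.0815  0.0021 -0.0839] turn 0.2 q1,q7 [-0.4  -2.51] xtool [ 7.e-04  9.e-04 -1.e+00] grip 26.0
yellow shift px ((0.46181511405243825, 0.5900652916834197), 1.0913608678181965)
grey shift px ((0.5685597399503592, 0.4540753670568485), 1.1283078115957754)
```

View pics/fin.png

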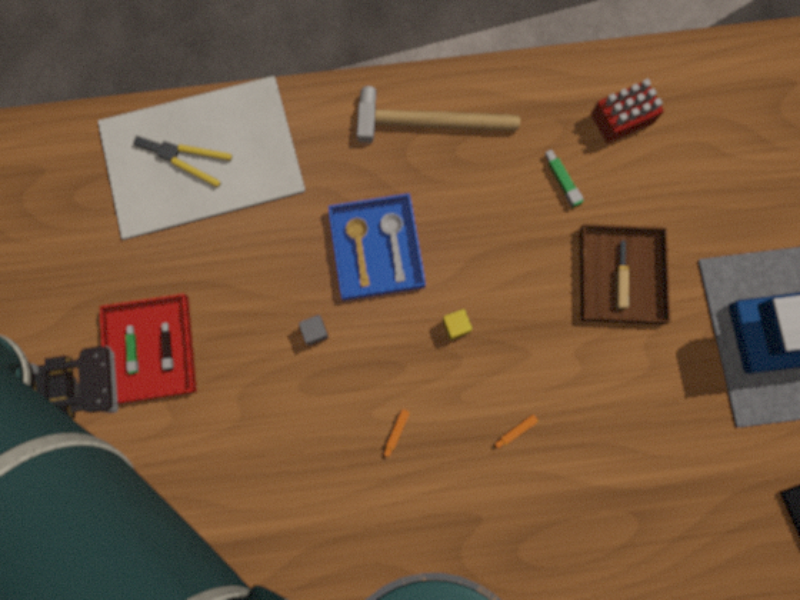

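View pics/fin_red.png

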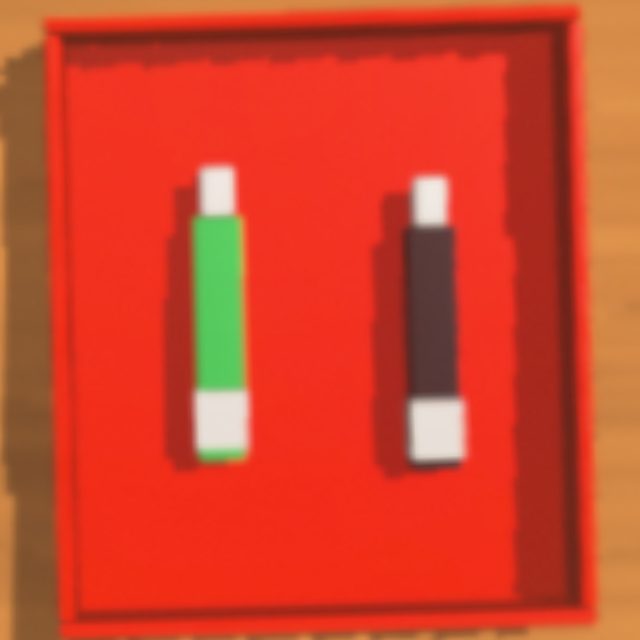

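The final views show both spoons in the blue tray, bowl up, at (360,252) and (397,245). The punches lie flat and apart in the red tray, the file lies in the wooden tray at (623,274), and the blocks are where they started.

```bash
python3 -c "from station import sign_off; print(sign_off())"
```

```text
the job is handed in; nothing more can be done
None
```

All five pieces are sorted and the job is handed in, at about 33 s on the robot's clock (limit 136 s). The station gave no verdict.

- **Placing:** both spoons are in the blue tray, bowl up. The black punch and the smaller green punch are in the red tray, and the file is in the wooden tray. Each was picked up once at its described grip point, and nothing needed redoing.
- **Last pictures:** every piece lies inside its walls, flat and not touching another. The file and spoons were judged from the overhead picture, and the spoons also from an earlier wrist view. I did not measure heights or tilts.
- **Blocks:** the yellow and grey blocks show a shift of under 1 pixel in the enlarged picture, about 1 mm.
- **Arm:** it stands clear of everything at 180 mm, with almost no force on the wrist.
- **Disagreement:** tray centres measured from the overhead and wrist cameras differed by 3–6 mm. I placed by the wrist view or between the two, and the difference is well inside the allowed area.

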